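# Seat the blue gear housing against the spring plunger and hold it home

## Task

Pick up the blue gear housing and lay it flat in the guided channel of the assembly fixture, brass nose towards the spring plunger but not yet pushing it. Then slide it along the channel so that it pushes the plunger back until its front face meets the red hard stops squarely, and finish while still holding it there, pressed firmly against the stops and not letting go. Leave the orange housing, the screw bin, the glue bottle and the clear dish where they are.

Things in the scene. Friction and masses are not known exactly. Their poses are not given: they have to be found in the camera images.
- housing_center (a point): Blue gear housing, 0.13-0.25 kg, upright on the bench: silvery foot 60 x 40 x 12 mm high, on it a blue body 60 long, 34 wide, top 58 mm above the underside; front faces flush. Brass nose, 16 mm dia., 10 mm long, on the front (+x) face, axis 26 mm above the underside. Point: mid length and width, 36 mm above the underside (middle of the blue body). x out of the nose, y across the width, z up.
- fixture: Fixed aluminium base 250 x 120 mm, its top (the bed) 12 mm above the bench. Origin on the bench below the housing's centre when fully home; x = push direction, y across, z up. Channel: the bed between two steel guides 11 mm high, 46 mm apart at the bed (foot has 3 mm play each side), flared to 54 at the top, x = -105 to +30 mm. Plunger block 46 mm high on the bed, x = 62 to 108 mm.
- stops: Hard stop: two fixed red posts, each 20 mm along x, 16 mm wide, 42 mm high above the bed, either side of the plunger, 22 mm apart (the nose passes between). Their faces towards the channel lie at x = +30 mm of the fixture. Same origin and axes as the fixture.
- plunger (a joint): Travel of the spring plunger, m: 0 = fully out (at the start), grows as it is pushed in along the fixture's +x, end of travel 0.030. About 0.022 when the housing, nose first, is against the stops (0.012 if tail first). The spring pushes back with 3 N at 0, 8.5 N at 0.022 (250 N/m).
- channel_load (a point): Fixed point on the channel's middle line, 48 mm above the bench and 50 mm before home (x = -50 mm of the fixture): where the housing's centre point lies when it has been lowered from above on to the bed with its nose 28 mm short of the plunger. From here it slides 50 mm along +x to the stops. Axes as the fixture.
- plunger_face (a point): Middle of the brass plunger's flat round end face, 16 mm diameter, which meets the housing's nose; 38 mm above the bench, on the channel's middle line, at x = +18 mm of the fixture when fully out. Axes as the fixture.
- spare: Bystander: orange housing with black flange and nose, same shape and size as the blue one, origin under its middle on the bench. It and the blue one may have swapped places. Leave it.
- screw_bin: Bystander: open black bin 80 x 120 x 55 mm with screws, origin under its centre. Leave it.
- glue: Bystander: white bottle with red cap, 38 mm diameter, 100 mm high, origin under its centre. Leave it.
- dish: Bystander: clear dish, 80 mm diameter, 16 mm high, origin under its centre. Leave it.
Mind the look-alikes: they are no part of the job. What is meant by the part that bears housing_center is not purple or turquoise, and is the larger of those in its own colour.

How it is judged:
On the way:
1. the blue housing lies flat in the channel, nose towards the plunger, the plunger not yet pushed in (y of housing_center in the frame of fixture between -0.005 and 0.005 m and z of housing_center in the frame of fixture between 0.044 and 0.0515 m and angle between housing_center's own z axis and vertical below 0.08 rad and angle between the x axis of housing_center and the x axis of fixture, either way round below 0.12 rad and x of housing_center in the frame of fixture between -0.085 and -0.015 m and value of joint plunger below 0.004 m), for 0.1 s.
At the end, for the whole second after the job is handed in: Blue housing flat in the channel (tilt < 0.08 rad, within 5 mm and 0.12 rad of its line, centre 44 to 51.5 mm up), within 2.5 mm of home, plunger in by 20.3 to 24.5 mm, over 2 N on the red stops, fingers still on it with over 2 N, at rest (< 10 mm/s) (y of housing_center in the frame of fixture between -0.005 and 0.005 m and z of housing_center in the frame of fixture between 0.044 and 0.0515 m and angle between housing_center's own z axis and vertical below 0.08 rad and angle between the x axis of housing_center and the x axis of fixture, either way round below 0.12 rad and value of joint plunger between 0.0203 and 0.0245 m and x of housing_center in the frame of fixture between -0.0025 and 0.0025 m and contact force between housing and stops above 2 N and contact force between the fingers and housing above 2 N and linear speed of housing below 0.01 m/s); the arm keeps its last pose, push and grip.
It fails at once if the orange housing is moved more than 20 mm (distance of spare from where it was at the start of the episode above 0.02 m).
It fails at once if the screw bin is moved more than 20 mm (distance of screw_bin from where it was at the start of the episode above 0.02 m).
It fails at once if the glue bottle is moved more than 20 mm (distance of glue from where it was at the start of the episode above 0.02 m).
It fails at once if the clear dish is moved more than 20 mm (distance of dish from where it was at the start of the episode above 0.02 m).
It also fails if it takes over 48 s, if anything falls off the work surface, if the arm or the gripper's body presses on something with over 40 N, if the wrist force passes 120 N, or if a joint passes its speed limit or range.

## Robot

A 7-joint arm with a two-finger parallel gripper is mounted at the origin on the work surface. World frame = base frame: x ahead of the robot, y to its left, z up, the work surface at z = 0. Lengths are in m, angles in rad, forces in N, time in s.
With the tool pointing down it reaches from about 0.4 to 0.85 m from the base axis. Payload 10.4 kg.
Tool frame: the origin (TCP) lies at the centre of the arm's flange, where the gripper is bolted on; the fingertips stand 182 mm ahead of it and the grasp point (between the pads) lies 164 mm ahead of it; z points along the fingers, y is the line along which they close (so a half turn about z gives the same grasp; the last joint's range is limited). The gripper opens to 87 mm and grips with 3 to 60 N. Pads are 19 mm wide; open, the fingers measure 117 mm over their backs; the gripper's body (75 mm by 190 mm) begins 51 mm behind the grasp point.
Start: joints at [1.2, 0.332, -0.065, 1.46, 0.022, 1.35, -0.088], TCP at [0.213, -0.588, 0.405] pointing down, gripper open.
Joint ranges: [-2.6, 2.6], [-0.5, 2.12], [-1.47, 1.34], [0.16, 2.42], [-1.27, 4.41], [0.06, 2.06], [-2.6, 2.6]. Speed limits (rad/s): [2.22, 2.22, 2.79, 2.79, 3.14, 3.14, 3.14].

## Interface

Orientations are given as a unit quaternion [x, y, z, w].
In Python, from bench import r, eyes, job gives the robot as it stands. The module is installed in compiled form; this text tells all that it offers.
- The arm moves only by the shell command python3 -m inch 'ROWS' [OPENING] [FORCE]. ROWS is JSON, a list of rows, each a list of 6 numbers: the shift along the tool's x, y, z normalised to -1 to 1, where 1 is 4 cm, then the turn, a rotation vector about the tool's x, y, z normalised to -1 to 1, where 1 is 0.12 rad. In form: [[x, y, z, wx, wy, wz], ...]. A call has exactly 5 rows; each row shifts and turns the commanded pose from where the row before left it, along the tool's axes as they then stand; what a row does not reach is not made up. A row lasts 1/12 s, in which the tool goes at most 41.7 mm and 7.16 degrees, less where a joint would pass 70% of its speed; a pose out of reach is approached as far as the arm can. A call with a number of a shift or a turn outside -1 to 1 is refused whole. A call with a gripper value outside its range is refused whole. OPENING is the gripper command: -1 is shut, 1 is fully open, values between are in proportion, set as the call begins (- or left out, the last holds). The fingers move at their own pace and stop on an object; FORCE is the grip in N (left out, the last holds). Time passes only in rows, so rows that do not move let the fingers close, or fill a call up. It gives the time, the measured TCP pose, the force, the opening and the grip force at its end, in the units of the state.
- r.read_state(): the state, without advancing time (a new reading comes with each control period).
- eyes.camera(name): name is "side" or "top" or "wrist"; returns a dict with "pixels" (400x640x3 uint8, red, green, blue), "fx", "fy", "cx", "cy" (pixels), "D" ([k1, k2, p1, p2, k3] as OpenCV has them; the pictures are not rectified), "extrinsics" (4x4, takes a point from camera to world coordinates). Camera axes: x right, y down, z forward; pixel columns grow to the right and rows downward; lengths in m; the calibration is good to about 2 mm. A picture is of the moment at which its call begins. There is no depth.
- job.close_job(): hands the job in; it is judged then, once.
The state is a dict: "time": time; "joint_positions": joint angles; "joint_vel": joint speeds; "joint_torque": joint torques, N m; "ee_pos": TCP position; "eef_rot": TCP orientation; "ft_force": force on the tool from outside, world axes, zero at the start; "torque": the same for the moment, N m; "width": finger opening in m; "grip_force": force on a finger pad.
Only numpy, scipy, OpenCV 4.12 (cv2) and the standard library are available. Lean on these libraries where they do the work, as an engineer would, in place of code of your own. Each camera call takes 0.05 s, during which the arm holds its last target. There are 200 camera calls.

## Working session

There is one attempt and no reset: what is moved stays moved. The work goes in short steps, Python scripts to look and compute and a shell command to move; the robot and the scene stay as the last step left them, time stands still between calls to the robot, and variables do not carry over. Pictures are saved under pics/ and viewed, at most 10 in all, crops included, and the job is handed in when it is done.

```bash
mkdir -p pics; cat > h.py <<'E'
import numpy as np,cv2,json
from bench import r,eyes,job
def snap(n,f):
    c=eyes.camera(n); p=c.pop("pixels"); cv2.imwrite(f"pics/{f}.png",p[:,:,::-1]); np.save(f"pics/{f}.npy",{k:np.array(v) for k,v in c.items()},allow_pickle=True); return c
def cam(f): return np.load(f"pics/{f}.npy",allow_pickle=True).item()
def K(c): return np.array([[c["fx"],0,c["cx"]],[0,c["fy"],c["cy"]],[0,0,1.]])
def back(f,uv,z):
    c=cam(f); q=cv2.undistortPoints(np.array(uv,float).reshape(-1,1,2),K(c),c["D"]).reshape(-1,2)
    E=c["extrinsics"]; d=np.c_[q,np.ones(len(q))]@E[:3,:3].T; o=E[:3,3]
    return o+d*((z-o[2])/d[:,2])[:,None]
def proj(f,P):
    c=cam(f); E=np.linalg.inv(c["extrinsics"]); return cv2.projectPoints(np.array(P,float),cv2.Rodrigues(E[:3,:3])[0],E[:3,3],K(c),c["D"])[0].reshape(-1,2)
E
python3 - <<'E'
from h import *
for n in("top","side"):
    c=snap(n,n+"0"); print(n,c["fx"],np.round(c["extrinsics"],3).tolist())
s=r.read_state(); print(s)
a=cv2.imread("pics/top0.png");cv2.imwrite("pics/top0b.png",cv2.resize(a,(800,500),interpolation=cv2.INTER_CUBIC))
E
```

```text
top 461.82125484071884 [[0.015, -0.982, 0.191, 0.315], [-1.0, -0.019, -0.019, -0.042], [0.023, -0.191, -0.981, 1.349], [0.0, 0.0, 0.0, 1.0]]
side 471.39759748799554 [[-0.853, -0.394, 0.342, 0.121], [-0.522, 0.626, -0.579, 0.677], [0.015, -0.672, -0.74, 1.024], [0.0, 0.0, 0.0, 1.0]]
{'time': 0.1, 'joint_positions': array([ 1.20036405,  0.332847  , -0.06468536,  1.46085142,  0.02159541,
        1.34990283, -0.08847654]), 'joint_vel': array([-0.00075871, -0.00183212, -0.00032479,  0.00046816, -0.00128341,
       -0.00066504,  0.00081081]), 'joint_torque': array([ 1.12114121e-03, -6.24548078e+01,  2.48302723e-02, -3.90721965e+01,
       -6.12081843e-02,  3.65652458e-02,  8.69172459e-05]), 'ee_pos': array([ 0.213001  , -0.58746961,  0.4040122 ]), 'eef_rot': array([ 9.84912061e-01,  1.73054330e-01, -1.42464893e-04, -6.41098307e-04]), 'ft_force': array([-0.79976373, -0.09745031, -0.1510046 ]), 'torque': array([ 0.07745099,  0.00217034, -0.0192073 ]), 'grip_force': 0.0, 'width': 0.08734620386910097}
```

View pics/top0.png

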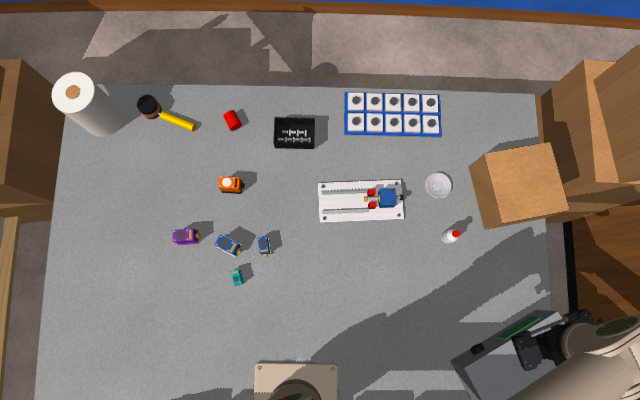

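View pics/side0.png

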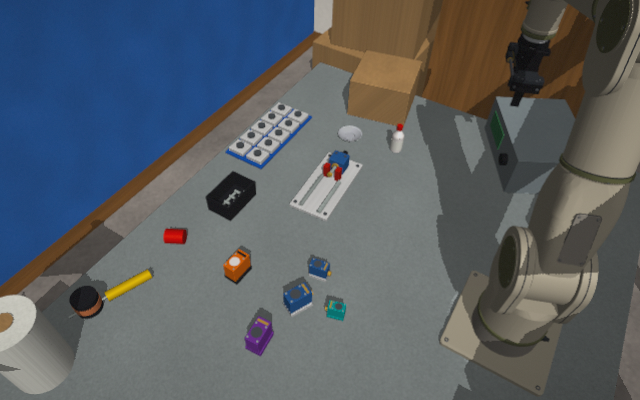

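Top view: candidates are large blue (228,244), small blue (264,245), purple (185,236), turquoise (237,277) and orange (231,184). The larger blue one at (228,244) fits the description. The fixture is at (361,200), with its plunger block on the right at (388,198). I'll confirm in one enlarged crop.

```bash
python3 - <<'E'
from h import *
a=cv2.imread("pics/top0.png");b=cv2.imread("pics/side0.png")
f=lambda i,x,y,w,h,s:cv2.resize(i[y:y+h,x:x+w],(w*s,h*s),interpolation=cv2.INTER_CUBIC)
t=f(a,205,225,80,60,5); u=f(b,270,245,80,60,5); v=f(a,310,172,100,55,8)
o=np.zeros((300+300,800,3),np.uint8); o[:300,:400]=t;o[:300,400:]=u
v=cv2.resize(a[172:227,310:410],(545,300),interpolation=cv2.INTER_CUBIC);o[300:,:545]=v
cv2.imwrite("pics/crop1.png",o)
E
```

```text
(no output)
```

View pics/crop1.png

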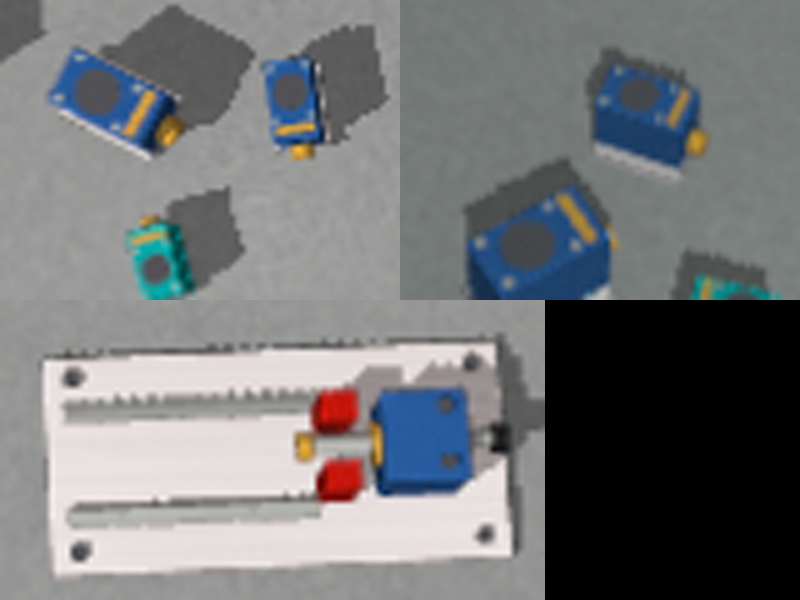

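```bash
cat >> h.py <<'E'
def fix():
    q=np.array([[42,357],[497,340],[512,553],[57,577]])-[0,300]; q=q/5.45+[310,172]-.4
    P=back("top0",q,.012)[:,:2]; return P
def gear():
    q=np.array([[75,48],[178,95],[150,145],[49,97]])/5+[205,225]-.4
    return q
E
python3 - <<'E'
from h import *
P=fix(); print(P.round(4)); print([np.linalg.norm(P[i]-P[i-1]).round(4) for i in range(4)])
d=(P[1]-P[0])+(P[2]-P[3]); fx=np.degrees(np.arctan2(d[1],d[0])); print("fix centre",P.mean(0),fx)
G=back("top0",gear(),.058)[:,:2]; print(G.round(4),[np.linalg.norm(G[i]-G[i-1]).round(4) for i in range(4)])
d=(G[1]-G[0])+(G[2]-G[3]);print("g",G.mean(0),np.degrees(np.arctan2(d[1],d[0])))
# plunger face ~ crop(297,447) z.038 ; nose tip (180,132)
print(back("top0",[[297/5.45+309.6,147/5.45+171.6]],.038))
print(back("top0",[[173/5+204.6,131/5+224.6]],.026), "nose tip")
# stops front faces top z .054: (313,390..425?)(317,462..497)
print(back("top0",np.array([[313,405-300],[318,480-300]])/5.45+[309.6,171.6],.054))
# side image check: foot/gears
print(proj("side0",[[*G.mean(0),.058]]),proj("side0",np.c_[P,[.012]*4]).round(1))
E
```

```text
[[ 0.6344 -0.0492]
 [ 0.6493 -0.2993]
 [ 0.5308 -0.3054]
 [ 0.5133 -0.0594]]
[np.float64(0.1215), np.float64(0.2505), np.float64(0.1186), np.float64(0.2467)]
fix centre [ 0.58194633 -0.1783441 ] -86.2750084633538
[[0.4677 0.2229]
 [0.4424 0.1637]
 [0.4142 0.178 ]
 [0.4398 0.236 ]] [np.float64(0.0308), np.float64(0.0644), np.float64(0.0317), np.float64(0.0634)]
g [0.44101431 0.20016735] -113.47529116474279
[[ 0.58174315 -0.18583238  0.038     ]]
[[0.42487424 0.17069186 0.026     ]] nose tip
[[ 0.60130013 -0.19260941  0.054     ]
 [ 0.56102149 -0.19511518  0.054     ]]
[[297.58868073 292.27978267]] [[288.1 204.1]
 [327.8 152.1]
 [361.9 164.9]
 [326.5 219.3]]
```

Sizes agree with the description: base 0.249 x 0.120 m, and the housing reads 63 x 31 mm (given 60 x 34). The crop confirms the larger blue housing, with its nose to the lower right. Next I turn the tool, then travel at height.

```bash
python3 -m inch '[[0,0,0,0,0,-0.97],[0,0,0,0,0,-0.97],[0,0,0,0,0,-0.97],[0,0,0,0,0,-0.97],[0,0,0,0,0,-0.97]]' 1 20; python3 -m inch '[[0,0,0,0,0,-0.97],[0,0,0,0,0,-0.94],[0.5,0.1,0,0,0,0],[0.92,0.19,0,0,0,0],[0.92,0.19,0,0,0,0]]'
```

```text
time: 0.52
ee_pos: [0.213, -0.5875, 0.4043]
eef_rot: [0.893, 0.451, 0.0, -0.0]
ft_force: [0.6, -0.1, -0.1]
width: 0.087
grip_force: 0.0
time: 0.93
ee_pos: [0.2677, -0.5091, 0.404]
eef_rot: [0.837, 0.546, -0.0, -0.001]
ft_force: [1.8, -0.2, 0.2]
width: 0.0869
grip_force: 0.0
```

```bash
python3 -m inch '[[0.92,0.19,0,0,0,0],[0.92,0.19,0,0,0,0],[0.92,0.19,0,0,0,0],[0.92,0.19,0,0,0,0],[0.92,0.19,0,0,0,0]]'; python3 -m inch '[[0.92,0.19,0,0,0,0],[0.92,0.19,0,0,0,0],[0.92,0.19,0,0,0,0],[0.85,-0.39,0,0,0,0],[0.85,-0.39,0,0,0,0]]'; python3 -m inch '[[0.85,-0.39,0,0,0,0],[0.85,-0.39,0,0,0,0],[0.85,-0.39,0,0,0,0],[0.85,-0.39,0,0,0,0],[0.85,-0.39,0,0,0,0]]'
```

```text
time: 1.35
ee_pos: [0.3772, -0.3543, 0.4046]
eef_rot: [0.837, 0.548, -0.0, -0.0]
ft_force: [0.8, -0.4, 0.0]
width: 0.0867
grip_force: 0.0
time: 1.77
ee_pos: [0.4408, -0.1873, 0.4042]
eef_rot: [0.836, 0.548, 0.0, -0.001]
ft_force: [0.7, 0.9, 0.6]
width: 0.087
grip_force: 0.0
time: 2.18
ee_pos: [0.4362, -0.0004, 0.4046]
eef_rot: [0.837, 0.548, -0.0, 0.0]
ft_force: [1.1, -0.3, -0.1]
width: 0.0873
grip_force: 0.0
```

```bash
python3 -m inch '[[0.93,-0.38,0,0,0,0],[0.93,-0.38,0,0,0,0],[0.93,-0.38,0,0,0,0],[0.93,-0.38,0,0,0,0],[0.9,-0.36,0,0,0,0]]'; python3 - <<'E'
from h import *
c=snap("wrist","w1"); print(c["fx"],np.round(c["extrinsics"],4).tolist()); s=r.read_state(); print(s["ee_pos"],s["eef_rot"])
G=np.array([.441,.2]); print(proj("w1",[[*G,.058]]),proj("w1",np.c_[back("top0",gear(),.058)]).round())
E
```

```text
time: 2.6
ee_pos: [0.4413, 0.1992, 0.4049]
eef_rot: [0.837, 0.547, 0.0, 0.0]
ft_force: [0.6, -0.5, -0.7]
width: 0.087
grip_force: 0.0
347.8806877381174 [[0.9157, -0.3879, -0.1049, 0.4713], [-0.4018, -0.8825, -0.2443, 0.2671], [0.0022, 0.2659, -0.964, 0.3857], [0.0, 0.0, 0.0, 1.0]]
[0.43993623 0.2060514  0.40522152] [ 0.83498937  0.55026281  0.00148725 -0.00117125]
[[320.59407074 184.09434483]] [[337. 151.]
 [337. 216.]
 [305. 215.]
 [304. 150.]]
```

View pics/w1.png

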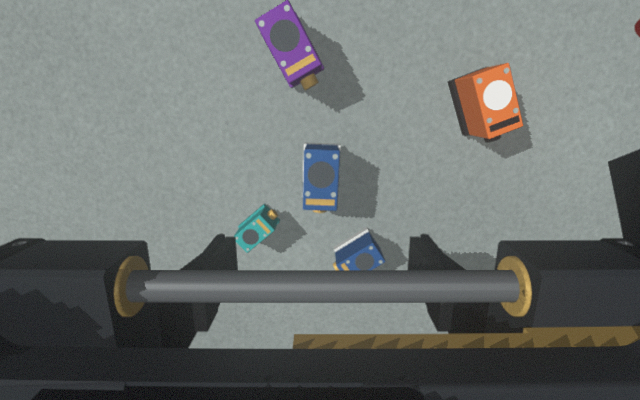

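The wrist picture shows the large blue housing at (321,178), nose down, nearly aligned with the tool. Purple is at (288,42), orange at (490,100) and turquoise at (256,230). I enlarge the target for its edges.

```bash
python3 - <<'E'
from h import *
snap("wrist","w2"); s=r.read_state(); print(s["ee_pos"],s["eef_rot"])
a=cv2.imread("pics/w2.png"); cv2.imwrite("pics/w2c.png",cv2.resize(a[130:230,280:380],(600,600),interpolation=cv2.INTER_CUBIC))
E
```

```text
[0.44032313 0.20310204 0.40490238] [ 8.34433315e-01  5.51106758e-01  7.25472835e-04 -1.36277825e-03]
```

View pics/w2c.png

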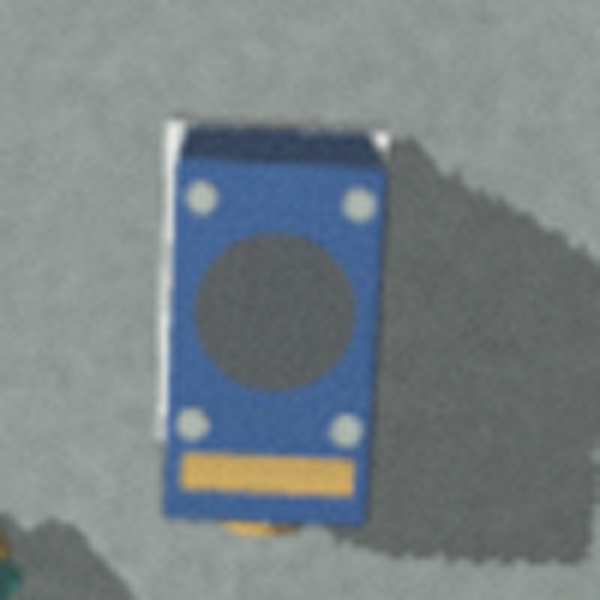

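```bash
python3 - <<'E'
from h import *
q=np.array([[178,158],[385,165],[367,522],[163,518]])/6+[279.6,129.6]
G=back("w2",q,.058)[:,:2]; print(G,[np.linalg.norm(G[i]-G[i-1]).round(4) for i in range(4)])
d=(G[2]-G[1])+(G[3]-G[0]);g=np.degrees(np.arctan2(d[1],d[0]));print("g",G.mean(0),g)
s=r.read_state(); x,y,z,w=s["eef_rot"]; yaw=2*np.degrees(np.arctan2(y,x)); e=G.mean(0)-s["ee_pos"][:2]; a=np.radians(yaw)
print(s["ee_pos"],yaw,"tool shift units",e@[np.cos(a),np.sin(a)]/.04,e@[np.sin(a),-np.cos(a)]/.04,"turn",-np.radians((g-yaw+90)%180-90)/.12)
E
```

```text
[[0.44076513 0.23740123]
 [0.47029294 0.22347112]
 [0.4450684  0.17003297]
 [0.41443276 0.18399945]] [np.float64(0.0595), np.float64(0.0326), np.float64(0.0591), np.float64(0.0337)]
g [0.44263981 0.20372619] -115.76020342864085
[0.44032313 0.20310204 0.40490238] 66.88603894038488 tool shift units 0.037087156728574315 0.047142182691076444 turn 0.3848803512106168
```

```bash
python3 -m inch '[[0.04,0.05,0.5,0,0,0.38],[0,0,0.8,0,0,0],[0,0,0.9,0,0,0],[0,0,0.9,0,0,0],[0,0,0.7,0,0,0]]' 0.4; python3 -m inch '[[0,0,0.5,0,0,0],[0,0,0.4,0,0,0],[0,0,0.25,0,0,0],[0,0,0,0,0,0],[0,0,0,0,0,0]]'
```

```text
time: 3.12
ee_pos: [0.4437, 0.1971, 0.25]
eef_rot: [0.849, 0.528, -0.001, -0.0]
ft_force: [1.0, 0.3, -0.5]
width: 0.0644
grip_force: 0.0
time: 3.53
ee_pos: [0.4444, 0.1979, 0.2069]
eef_rot: [0.849, 0.528, -0.0, -0.0]
ft_force: [0.2, 0.6, 1.0]
width: 0.0609
grip_force: 0.0
```

```bash
python3 -m inch '[[0.11,-0.1,0,0,0,0],[0,0,0,0,0,0],[0,0,0,0,0,0],[0,0,0,0,0,0],[0,0,0,0,0,0]]'; python3 -m inch '[[0,0,0,0,0,0],[0,0,0,0,0,0],[0,0,0,0,0,0],[0,0,0,0,0,0],[0,0,0,0,0,0]]' -1 30;python3 -m inch '[[0,0,0,0,0,0],[0,0,0,0,0,0],[0,0,0,0,0,0],[0,0,0,0,0,0],[0,0,0,0,0,0]]' -1 30
```

```text
time: 3.95
ee_pos: [0.4429, 0.2036, 0.2071]
eef_rot: [0.849, 0.528, 0.0, 0.0]
ft_force: [-0.5, 0.1, -0.2]
width: 0.0609
grip_force: 0.0
time: 4.37
ee_pos: [0.4427, 0.2035, 0.2067]
eef_rot: [0.849, 0.528, -0.0, 0.0]
ft_force: [-2.0, 0.9, 1.9]
width: 0.0354
grip_force: 2.0
time: 4.78
ee_pos: [0.4427, 0.2036, 0.2067]
eef_rot: [0.849, 0.528, -0.0, -0.0]
ft_force: [-0.2, 0.7, 0.9]
width: 0.0339
grip_force: 30.0
```

```bash
python3 -m inch '[[0,0,-0.4,0,0,0],[0,0,-0.7,0,0,0],[0,0,-0.8,0,0,0],[0,0,-0.8,0,0,0],[0,0,-0.55,0,0,0]]'; python3 -m inch '[[0,0,0,0,0,-0.86],[0,0,0,0,0,-0.9],[0,0,0,0,0,-0.9],[0,0,0,0,0,-0.9],[0,0,0,0,0,-0.8]]';  python3 -m inch '[[-0.874,0.284,0,0,0,0],[-0.874,0.284,0,0,0,0],[-0.874,0.284,0,0,0,0],[-0.874,0.284,0,0,0,0],[-0.874,0.284,0,0,0,0]]'; python3 -m inch '[[-0.874,0.284,0,0,0,0],[-0.874,0.284,0,0,0,0],[-0.874,0.284,0,0,0,0],[-0.874,0.284,0,0,0,0],[-0.874,0.284,0,0,0,0]]'; python3 -m inch '[[0,0,0,0,0,0],[0,0,0,0,0,0],[0,0,0,0,0,0],[0,0,0,0,0,0],[0,0,0,0,0,0]]'
python3 - <<'E'
from h import *
snap("wrist","w3"); s=r.read_state(); print(s["ee_pos"],s["eef_rot"])
E
```

```text
time: 5.2
ee_pos: [0.4427, 0.204, 0.3391]
eef_rot: [0.849, 0.529, 0.001, 0.0]
ft_force: [1.0, -0.3, -1.3]
width: 0.0336
grip_force: 30.0
time: 5.62
ee_pos: [0.4426, 0.2034, 0.3365]
eef_rot: [0.681, 0.732, -0.0, 0.0]
ft_force: [-0.8, -0.0, -2.6]
width: 0.0337
grip_force: 30.0
time: 6.03
ee_pos: [0.5111, 0.031, 0.3366]
eef_rot: [0.683, 0.73, -0.0, 0.0]
ft_force: [0.9, 0.9, -3.0]
width: 0.0339
grip_force: 30.0
time: 6.45
ee_pos: [0.5792, -0.1398, 0.3363]
eef_rot: [0.684, 0.73, -0.0, -0.0]
ft_force: [0.3, 0.6, -2.8]
width: 0.0334
grip_force: 30.0
time: 6.87
ee_pos: [0.5789, -0.1365, 0.3369]
eef_rot: [0.683, 0.731, -0.0, 0.0]
ft_force: [-0.0, 0.5, -1.7]
width: 0.034
grip_force: 30.0
[ 0.57892674 -0.13663509  0.33692869] [ 6.82830487e-01  7.30576829e-01 -5.59203397e-05  1.40114522e-04]
```

View pics/w3.png

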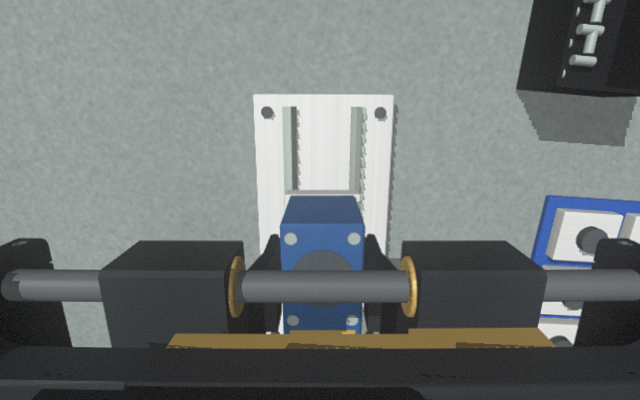

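The held housing is at (322,250), nose away from the camera. The base plate's tail end is at rows 95–190, with the guides at columns 291 and 355. Here is an enlarged crop.

```bash
python3 - <<'E'
from h import *
a=cv2.imread("pics/w3.png"); cv2.imwrite("pics/w3c.png",cv2.resize(a[90:250,240:410],(638,600),interpolation=cv2.INTER_CUBIC))
E
```

```text
(no output)
```

View pics/w3c.png

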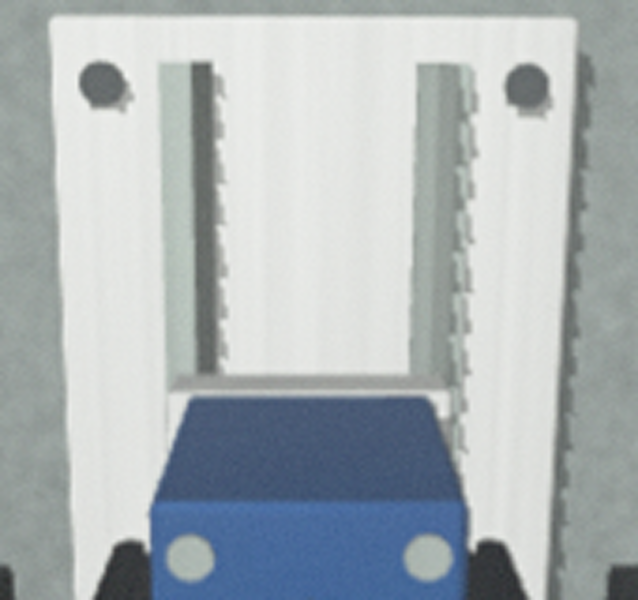

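```bash
python3 - <<'E'
from h import *
f=lambda q:np.array(q,float)/3.753+[239.6,89.6]
B=lambda q,z:back("w3",f(q),z)[:,:2]
Lp=B([[50,18],[75,575]],.012);Rp=B([[577,18],[548,575]],.012)
Lg=B([[213,63],[217,372]],.012);Rg=B([[418,63],[410,372]],.012)
H=B([[102,85],[527,86]],.012)
an=lambda P:np.degrees(np.arctan2(*(P[1]-P[0])[::-1]))
print("angles",an(Lp),an(Rp),an(Lg),an(Rg),an(H)+0)
s=r.read_state();t=s["ee_pos"];x,y,z,w=s["eef_rot"];yaw=2*np.degrees(np.arctan2(y,x));print("housing yaw",yaw-180)
fa=np.mean([an(Lg),an(Rg)]);d=np.array([np.cos(np.radians(fa)),np.sin(np.radians(fa))]);n=np.array([-d[1],d[0]])
for nm,Q in(("plate",[Lp,Rp]),("guide",[Lg,Rg])):
    a,b=[(q.mean(0)-t[:2])@n for q in Q]; print(nm,"lat rel tcp",a,b,"mid",(a+b)/2,"width",a-b)
print("holes",(H-t[:2])@n,((H-t[:2])@n).mean(),"along",(H-t[:2])@d)
print("tail plate along",(B([[50,18],[577,18]],.012)-t[:2])@d,"guide start",(B([[185,63],[440,63]],.023)-t[:2])@d)
zt=t[2]-.164-.042+.058-.0007
T=B([[152,504],[467,503]],zt); print("housing top tail: lat",(T-t[:2])@n,"along",(T-t[:2])@d)
F=B([[169,385],[450,386]],zt-.058+.004); print("foot tail lat",(F-t[:2])@n,"along",(F-t[:2])@d)
E
```

```text
angles -86.50670092233177 -86.237841023647 -86.5353346205023 -86.50162202254751 3.6717502121348473
housing yaw -86.13045168677792
plate lat rel tcp -0.05751673514519358 0.0611781487441714 mid 0.0018307067994889105 width -0.11869488388936497
guide lat rel tcp -0.021054338713063187 0.025369983036494004 mid 0.0021578221617154086 width -0.04642432174955719
holes [-0.04635005  0.0503061 ] 0.001978025515051659 along [-0.06776039 -0.0680813 ]
tail plate along [-0.08235336 -0.08302538] guide start [-0.07273116 -0.07304363]
housing top tail: lat [-0.01567364  0.01735072] along [-0.02882225 -0.0291008 ]
foot tail lat [-0.01944422  0.02126127] along [-0.02815915 -0.02822251]
```

Housing and channel agree (width 46.4 mm, angle within 0.3°). I correct +1.2 mm across and 19 mm back, then lower.

```bash
python3 -m inch '[[0.25,0.03,0,0,0,0.04],[0.225,0,0,0,0,0],[0,0,0.4,0,0,0],[0,0,0.6,0,0,0],[0,0,0.6,0,0,0]]'; python3 -m inch '[[0,0,0.5,0,0,0],[0,0,0.3,0,0,0],[0,0,0.1,0,0,0],[0,0,0,0,0,0],[0,0,0,0,0,0]]';python3 -m inch '[[0,0,0.1,0,0,0],[0,0,0.1,0,0,0],[0,0,0.1,0,0,0],[0,0,0.05,0,0,0],[0,0,0,0,0,0]]'
```

```text
time: 7.33
ee_pos: [0.5793, -0.117, 0.2729]
eef_rot: [0.685, 0.729, 0.001, 0.001]
ft_force: [-0.2, -0.9, -2.3]
width: 0.0336
grip_force: 30.0
time: 7.75
ee_pos: [0.5795, -0.1183, 0.2378]
eef_rot: [0.685, 0.728, 0.0, 0.001]
ft_force: [-0.3, -0.2, -2.2]
width: 0.0339
grip_force: 30.0
time: 8.17
ee_pos: [0.5788, -0.1188, 0.2222]
eef_rot: [0.685, 0.728, -0.0, -0.0]
ft_force: [-0.6, -0.1, -1.7]
width: 0.0337
grip_force: 30.0
```

```bash
python3 -m inch '[[0,0,0.03,0,0,0],[0,0,0.03,0,0,0],[0,0,0.02,0,0,0],[0,0,0,0,0,0],[0,0,0,0,0,0]]';python3 -m inch '[[0,0,0.02,0,0,0],[0,0,0,0,0,0],[0,0,0,0,0,0],[0,0,0,0,0,0],[0,0,0,0,0,0]]'
```

```text
time: 8.58
ee_pos: [0.5791, -0.1187, 0.2196]
eef_rot: [0.685, 0.728, 0.0, 0.0]
ft_force: [0.2, 0.4, -1.4]
width: 0.034
grip_force: 30.0
time: 9.0
ee_pos: [0.5791, -0.1187, 0.2188]
eef_rot: [0.685, 0.728, 0.0, 0.0]
ft_force: [0.3, 0.2, -2.3]
width: 0.034
grip_force: 30.0
```

```bash
python3 -m inch '[[0,0,0.02,0,0,0],[0,0,0,0,0,0],[0,0,0,0,0,0],[0,0,0,0,0,0],[0,0,0,0,0,0]]';python3 -m inch '[[0,0,0.02,0,0,0],[0,0,0,0,0,0],[0,0,0,0,0,0],[0,0,0,0,0,0],[0,0,0,0,0,0]]'
python3 - <<'E'
from h import *
snap("side","s2")
a=cv2.imread("pics/s2.png"); cv2.imwrite("pics/s2c.png",cv2.resize(a[110:250,260:400],(600,600),interpolation=cv2.INTER_CUBIC))
E
```

```text
time: 9.42
ee_pos: [0.5791, -0.1187, 0.2187]
eef_rot: [0.685, 0.728, -0.0, 0.0]
ft_force: [-4.8, 0.2, 6.9]
width: 0.0337
grip_force: 30.0
time: 9.83
ee_pos: [0.5791, -0.1186, 0.2187]
eef_rot: [0.685, 0.728, -0.0, 0.0]
ft_force: [-8.0, 0.4, 14.9]
width: 0.0337
grip_force: 30.0
```

View pics/s2c.png

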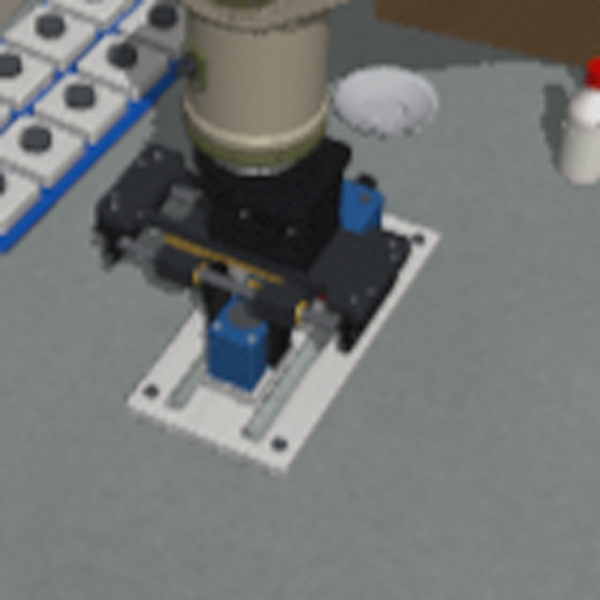

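In the side view the housing sits between the guides at crop (235,350), and the TCP height of 0.2187 matches the bed exactly. I ease the downward press and slide along the channel.

```bash
python3 -m inch '[[0,0,-0.025,0,0,0],[0,0,0,0,0,0],[-0.05,0,0,0,0,0],[-0.08,0,0,0,0,0],[-0.1,0,0,0,0,0]]' -1 50;python3 -m inch '[[-0.1,0,0,0,0,0],[-0.1,0,0,0,0,0],[-0.1,0,0,0,0,0],[-0.1,0,0,0,0,0],[-0.1,0,0,0,0,0]]';python3 -m inch '[[-0.1,0,0,0,0,0],[-0.1,0,0,0,0,0],[-0.1,0,0,0,0,0],[-0.05,0,0,0,0,0],[0,0,0,0,0,0]]'
```

```text
time: 10.3
ee_pos: [0.5801, -0.1266, 0.2188]
eef_rot: [0.685, 0.729, 0.001, 0.0]
ft_force: [-0.5, 4.1, 5.0]
width: 0.0336
grip_force: 50.0
time: 10.72
ee_pos: [0.5814, -0.1469, 0.2188]
eef_rot: [0.685, 0.729, 0.001, 0.0]
ft_force: [-1.0, 8.8, 7.0]
width: 0.0336
grip_force: 50.0
time: 11.13
ee_pos: [0.5823, -0.1597, 0.2188]
eef_rot: [0.685, 0.729, 0.002, -0.001]
ft_force: [-0.8, 9.6, 8.0]
width: 0.0335
grip_force: 50.0
```

```bash
python3 -m inch '[[-0.05,0,0,0,0,0],[-0.05,0,0,0,0,0],[-0.05,0,0,0,0,0],[-0.05,0,0,0,0,0],[0,0,0,0,0,0]]';python3 -m inch '[[-0.03,0,0,0,0,0],[-0.02,0,0,0,0,0],[0,0,0,0,0,0],[0,0,0,0,0,0],[0,0,0,0,0,0]]'
```

```text
time: 11.55
ee_pos: [0.5827, -0.1668, 0.2188]
eef_rot: [0.684, 0.729, 0.002, -0.001]
ft_force: [-3.0, 11.8, 9.1]
width: 0.0337
grip_force: 50.0
time: 11.97
ee_pos: [0.5829, -0.1682, 0.2188]
eef_rot: [0.684, 0.729, 0.002, -0.001]
ft_force: [-3.1, 13.5, 9.7]
width: 0.0338
grip_force: 50.0
```

```bash
for i in 1; do python3 -m inch '[[-0.03,0,0,0,0,0],[0,0,0,0,0,0],[0,0,0,0,0,0],[0,0,0,0,0,0],[0,0,0,0,0,0]]'; done; python3 -m inch '[[-0.03,0,0,0,0,0],[0,0,0,0,0,0],[0,0,0,0,0,0],[0,0,0,0,0,0],[0,0,0,0,0,0]]'
```

```text
time: 12.38
ee_pos: [0.5829, -0.1685, 0.2188]
eef_rot: [0.684, 0.73, 0.002, -0.002]
ft_force: [-5.1, 17.0, 11.5]
width: 0.0336
grip_force: 50.0
time: 12.8
ee_pos: [0.583, -0.1688, 0.2188]
eef_rot: [0.683, 0.73, 0.003, -0.002]
ft_force: [-5.4, 20.0, 11.6]
width: 0.0339
grip_force: 50.0
```

```bash
python3 -m inch '[[-0.03,0,0,0,0,0],[-0.03,0,0,0,0,0],[0,0,0,0,0,0],[0,0,0,0,0,0],[0,0,0,0,0,0]]'; python3 -m inch '[[0,0,0,0,0,0],[0,0,0,0,0,0],[0,0,0,0,0,0],[0,0,0,0,0,0],[0,0,0,0,0,0]]'
python3 - <<'E'
from h import *
snap("top","t3");snap("side","s3")
f=lambda n,x,y,w,h,s:cv2.resize(cv2.imread(f"pics/{n}.png")[y:y+h,x:x+w],(w*s,h*s),interpolation=cv2.INTER_CUBIC)
cv2.imwrite("pics/fin.png",np.hstack([f("t3",315,165,100,100,4),f("s3",285,120,100,100,4)]))
E
```

```text
time: 13.22
ee_pos: [0.5831, -0.1693, 0.2188]
eef_rot: [0.683, 0.731, 0.003, -0.004]
ft_force: [-7.9, 25.6, 14.8]
width: 0.0332
grip_force: 50.0
time: 13.63
ee_pos: [0.5831, -0.1693, 0.2188]
eef_rot: [0.683, 0.731, 0.003, -0.004]
ft_force: [-7.2, 25.9, 14.4]
width: 0.0336
grip_force: 50.0
```

View pics/fin.png

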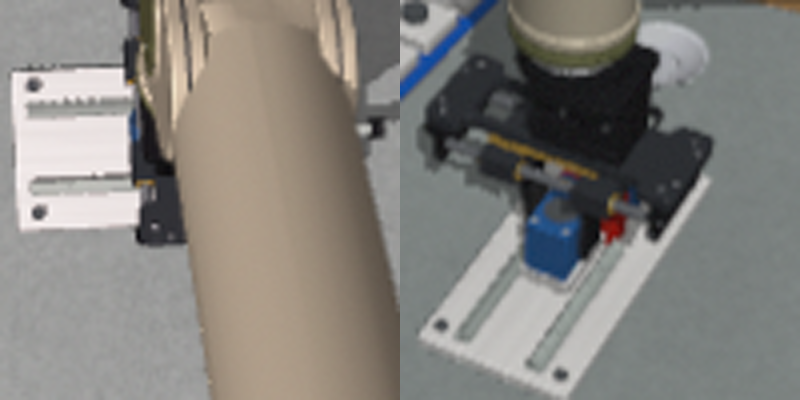

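The TCP stopped at the expected home position and the force rose to 26 N with no further motion. That is well above the 8.5 N spring, so the housing is on the stops, aligned within about 0.4° and gripped at 50 N. The side view shows it at the red stop. I hand in.

```bash
python3 -c "
from bench import job
print(job.close_job())"
```

```text
the job is handed in; nothing more can be done
None
```

I slid the blue gear housing home nose first and handed the job in with it pressed on the red stops at about 26 N and still gripped at 50 N; no verdict came back, and I judged stop contact from force and position because the arm hid the front face.

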